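# Feed a sanding block through the one-way flap onto the spring stop

### The arm

A 6-joint arm with a two-finger parallel gripper is mounted at the origin on a cart in front of the work surface, level with it; the furniture and walls round the work are solid. World frame = base frame: x ahead of the robot, y to its left, z up, the work surface at z = 0. Lengths are in mm, angles in degrees, forces in N, time in s.
With the tool pointing down it reaches from about 325 to 850 mm from the base axis. Payload 15.5 kg.
Tool frame: the origin (TCP) lies between the finger pads; the fingertips stand 14 mm ahead of it and the grasp point (between the pads) lies 5 mm behind it; z points along the fingers, y is the direction in which the jaws open and shut (so a half turn about z gives the same grasp; the last joint's range is limited). The gripper opens to 91 mm and grips with 3 to 60 N. Pads are 32 mm wide; open, the fingers measure 118 mm over their backs; the gripper's body (76 mm by 178 mm) begins 60 mm behind the grasp point.
Start: joints at [71.133, 28.281, 77.091, -0, 74.628, -5.472], TCP at [144.792, 607.998, 227.915] pointing down, gripper open.
Joint ranges: [-166.48, 166.48], [-47.26, 123.95], [12.59, 153.08], [-70.14, 250.14], [6.76, 159.57], [-176.63, 176.63]. Speed limits (degrees/s): [108.29, 108.29, 147.25, 172.46, 172.46, 172.46].

### API

Orientations are given as a 3x3 rotation matrix whose columns are the frame's x, y, z axes.
In Python, from rig import get_obs, camera, camera_info, job_done gives the robot as it stands. The module is installed in compiled form; this text tells all that it offers.
- The arm moves only by the tool play_rows, never from a script. Its argument "commands" is a list that holds one entry, the list of rows, each a list of 5 numbers: the finger opening in cm, from 0 to 9.12, then the shift along the tool's x, y, z in cm, then the turn about the tool's z in degrees. In form: [[[fingers, dx, dy, dz, spin], ...]]. A call has 1 to 10 rows; each row is the pose to reach, as a shift and turn from the pose commanded when the call began, along the tool's axes at that moment; what a row does not reach only later rows make up. A row lasts 1/8 s, in which the tool goes at most 62.5 mm and 10.7 degrees, less where a joint would pass 70% of its speed; a pose out of reach is approached as far as the arm can. A call with a gripper value outside its range is refused whole. The fingers move at their own pace and stop on an object; "grip_force" is the grip in N (left out, the last holds). Time passes only in rows, so rows that repeat a pose let the fingers close. It gives the time, the measured TCP pose, the force and the opening at its end, in the units of the state.
- get_obs(): the state, without advancing time (a new reading comes with each control period).
- camera(name): name is "scene" or "side" or "wrist"; returns the picture (480x640x3 uint8, red, green, blue); there is no depth.
- camera_info(name): a dict with "fx", "fy", "cx", "cy" (pixels), "R" (3x3) and "t" (3): a world point X has camera coordinates R X + t. Camera axes: x right, y down, z forward; pixel columns grow to the right and rows downward; lengths in mm; the calibration is good to about 2 mm. A picture is of the moment at which its call begins: read the wrist's pose just before it. camera_info takes no time and is no camera call; for the wrist camera it gives the pose at the moment of the call.
- job_done(): hands the job in, once; it reports no verdict.
The state is a dict: "clock": time; "joint_pos": joint angles; "joint_velocities": joint speeds; "joint_efforts": joint torques, N m; "ee_pos": TCP position; "orientation": TCP orientation; "force": force on the tool from outside, world axes, zero at the start; "ft_torque": the same for the moment, N m; "width": finger opening in mm.
Only numpy, scipy, OpenCV 4.12 (cv2) and the standard library are available. Lean on these libraries where they do the work, as an engineer would, in place of code of your own. Each camera call takes 0.05 s, during which the arm holds its last target.

### The job

Pick up the cork sanding block that lies on the near side of the channel, lay it lengthwise on the loading board and slide it gently into the channel, over the sprung one-way flap, until it has pushed the spring pad of the stop in by about 5 mm (about 7 N) and hold it there for half a second. Then let go and leave the block in the channel with the flap sprung up behind it. The stop is set differently every time, so go by feel: never drive the pad to its end, never ram or jam the block, and leave the jar, the hex keys and the black clamp alone.

Things in the scene. Friction and masses are not known exactly. Their poses are not given: they have to be found in the camera images.
- block_center (a point): Centre (half-way up) of the cork-coloured sanding block that lies loose on the robot's side of the channel (a like one far back by the drawers is not it): 100 mm long (its y axis), 58 mm wide (its x axis) and 30 mm high (its z axis), mass 0.06 to 0.11 kg. Grasp it across the 58 mm width.
- sanding_block: The same block; origin at the centre of its underside, 15 mm below block_center, same axes.
- channel: Fixed wooden board with an aluminium channel, lying on the table. Origin: on the table under the middle of the channel's mouth; x runs along the channel in the feed direction, z up. The board's flat top is the floor, 14 mm above the origin, 92 mm wide, from x = -133 to +206 mm. A contact force of the block on the channel or flap over 25 N counts as ramming.
- loading_spot (a point): Point on the floor of the bare loading board, in front of the mouth (channel x = -70 mm), where the block's middle can be laid. Same axes as the channel. The bare part runs from x = -133 to -30 mm with nothing beside it; then two guides 22 mm high narrow from about 94 mm apart to 64 mm at the mouth.
- mouth (a point): Middle of the channel's mouth, on the floor (channel x = 0). From here to x = 206 mm run two side rails 64 mm apart, with inward lips 5 mm wide, 31.5 to 35.5 mm above the floor, so the 30 mm high block can enter only here, from the loading board. Between the lips a slot 54 mm wide is open above for closed fingers that follow and push the block's tail.
- flap_edge (a point): Floor point under the free edge of the raised flap (channel x = 44 mm). The flap is hinged at x = 14 mm; its edge stands 10 mm above the floor, so fingertips 12 mm or more above the floor pass over it. It springs up behind the block once the block's tail is beyond x = 48 mm (centre beyond x = 98 mm). After that the block still has to travel on to the stop.
- stop_zone (a point): Floor point at channel x = 167 mm. The stop (aluminium block between the rails, 30 mm high, black thumb screw on top) is clamped near here: its spring pad's face stands somewhere from 11 mm before to 11 mm beyond this point, different each time and not given. So the block's centre is at channel x = 106 to 128 mm when it first touches the pad, after the flap is up.
- flap (a joint): Angle of the steel one-way flap, 40 mm wide, hinged across the channel floor: 0 = up (sprung closed, sloping upward in the feed direction), about 0.3 rad (at most 0.55) = pressed down under the block. A light spring holds it up; pushing the block over it takes about 3 to 8 N. It cannot be opened from behind.
- stop_pad (a joint): Travel of the stop's black spring pad (44 mm wide, 22 mm high) in the feed direction: 0 = free, 0.008 m = at its end. It starts to move at about 3.2 N and needs 0.8 N more per mm (about 7 N at 5 mm). It counts as driven to its end beyond 0.0072 m.
- glass_jar: Glass jar, 54 mm in diameter, 77 mm high, standing behind the channel; origin at the centre of its underside. Leave it alone.
- hex_keys: Folded hex key set, 27 x 90 x 20 mm; origin at the centre of its underside, long axis y. Leave it alone.
- spring_clamp_2: Black spring clamp, 52 x 110 x 19 mm, lying flat; origin at the centre of its underside. Leave it alone.

How it is judged:
By the outcome, as a careful person would: the job done as asked, in the order asked, and still so for the second after the job is handed in, with the robot touching nothing.
It also fails if it takes over 64 s, if anything falls off the work surface, if the arm or the gripper's body presses on something with over 40 N, if the wrist force passes 120 N, or if a joint passes its speed limit or range.

## Working session

There is one attempt and no reset: what is moved stays moved. The work goes in short steps, Python scripts to look and compute and a tool call to move; the robot and the scene stay as the last step left them, time stands still between calls to the robot, and variables do not carry over. Pictures are saved under pics/ and viewed, and the job is handed in when it is done.

Besides the shell and the picture viewer there is one more tool, called after "Call:" as a command line: name --argument value ..., lists and objects as JSON in quotes. play_rows: Moves the arm, as the interface text tells. Its arguments: {"type":"object","properties":{"commands":{"type":"array","items":{"type":"array","items":{"type":"array","items":{"type":"number"}}}},"grip_force":{"type":"number"}},"required":["commands"]}

```bash
mkdir -p pics; python3 - <<'E'
from rig import *
import cv2,numpy as np
o=get_obs();print(o['clock'],o['ee_pos'],o['orientation'],o['force'],o['width'])
for n in ['scene','side','wrist']:
    i=camera_info(n);print(n,i)
    cv2.imwrite(f'pics/{n}0.png',camera(n)[:,:,::-1])
E
```

```text
0.0 [144.68720271 607.65357315 227.34052492] [[-9.72793504e-01  2.31673565e-01 -3.96186787e-04]
 [ 2.31673875e-01  9.72792818e-01 -1.16155278e-03]
 [ 1.16306587e-04 -1.22173713e-03 -9.99999247e-01]] [-0.7882979   0.20850505 -0.32501783] 91.35495796172474
scene {'fx': 497.3264275735302, 'fy': 497.3264275735302, 'cx': 320.29668427562785, 'cy': 230.0036647400808, 'R': array([[ 0.83075848, -0.55656448, -0.00873625],
       [-0.39868387, -0.58399803, -0.70710499],
       [ 0.38844756,  0.59091647, -0.7070546 ]]), 't': array([-306.50139225,  392.10158733,  501.7580453 ])}
side {'fx': 524.239926096109, 'fy': 524.239926096109, 'cx': 315.1673893651633, 'cy': 243.64299879127793, 'R': array([[-8.78531791e-01, -4.77683677e-01,  4.44303527e-04],
       [-3.09692389e-01,  5.68862008e-01, -7.61896738e-01],
       [ 3.63692888e-01, -6.69488104e-01, -6.47698358e-01]]), 't': array([614.89704678,  80.08208237, 851.86718897])}
wrist {'fx': 425.6765614560415, 'fy': 425.6765614560415, 'cx': 313.18283914016223, 'cy': 239.62602865518178, 'R': array([[ 2.32262068e-01,  9.72653130e-01, -4.69350673e-04],
       [ 9.31164286e-01, -2.22215369e-01,  2.89056053e-01],
       [ 2.81046978e-01, -6.75737993e-02, -9.57312059e-01]]), 't': array([-625.46681138,  -32.84161775,  392.29154188])}
```

View pics/scene0.png

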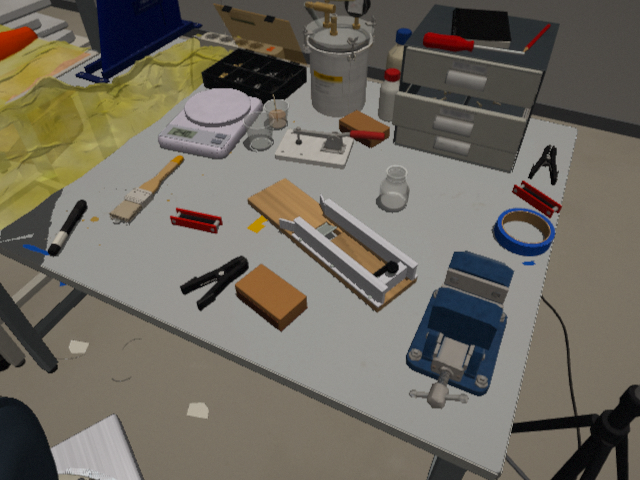

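View pics/side0.png

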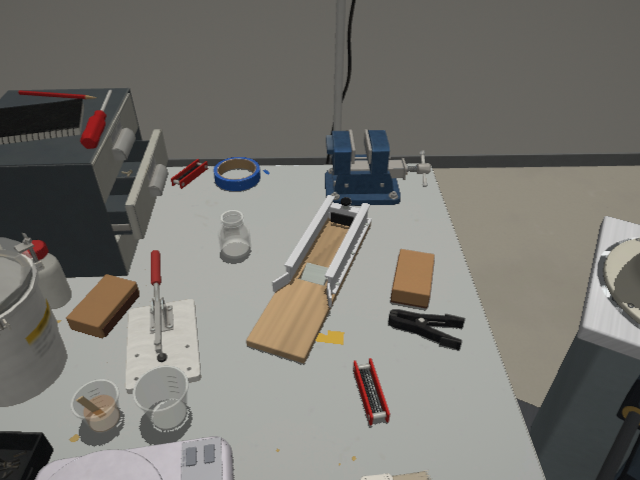

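View pics/wrist0.png

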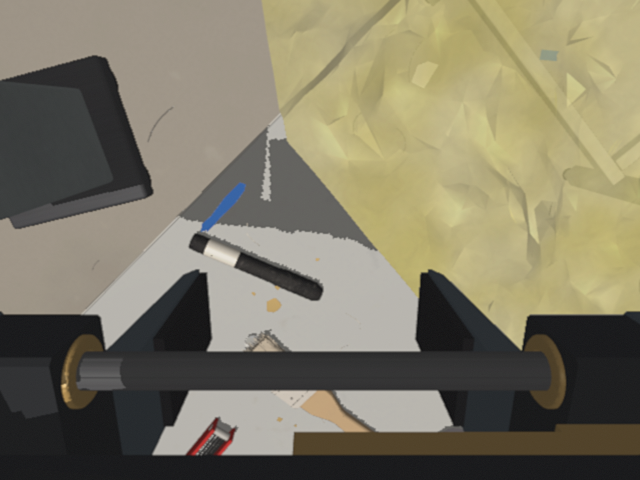

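The scene view shows the near block at about (271,295), with the channel running from (280,190) to (400,290). In the side view they are at (413,278) and (265,330)→(350,215). Next I'll measure them with masks.

```bash
cat > h.py <<'E'
import numpy as np,cv2
from rig import *
def ray(i,uv):
    d=np.array([(uv[0]-i['cx'])/i['fx'],(uv[1]-i['cy'])/i['fy'],1.])
    R=np.array(i['R']);return -R.T@i['t'],R.T@d
def onz(i,uv,z):
    c,d=ray(i,uv);return c+d*(z-c[2])/d[2]
def proj(i,X):
    p=np.array(i['R'])@np.array(X)+i['t'];return np.array([i['fx']*p[0]/p[2]+i['cx'],i['fy']*p[1]/p[2]+i['cy']])
E
python3 - <<'E'
from h import *
for n,(x0,y0,x1,y1) in {'scene':(220,160,430,340),'side':(230,190,450,370)}.items():
    im=cv2.imread(f'pics/{n}0.png')
    c=cv2.resize(im[y0:y1,x0:x1],None,fx=3.6,fy=3.3,interpolation=cv2.INTER_CUBIC)
    c=cv2.resize(im[y0:y1,x0:x1],(int((x1-x0)*3.3),int((y1-y0)*3.3)),interpolation=cv2.INTER_CUBIC)
    cv2.imwrite(f'pics/{n}0c.png',c)
    hsv=cv2.cvtColor(im,cv2.COLOR_BGR2HSV)
    r={'scene':[(285,265),(268,285),(290,315)],'side':[(413,270),(410,298),(300,320)]}[n]
    for p in r: print(n,p,hsv[p[1],p[0]])
E
```

```text
scene (285, 265) [ 30  10 153]
scene (268, 285) [ 15 167 147]
scene (290, 315) [ 13 166  69]
side (413, 270) [ 15 123 162]
side (410, 298) [ 15 126  81]
side (300, 320) [ 17  97 178]
```

View pics/scene0c.png

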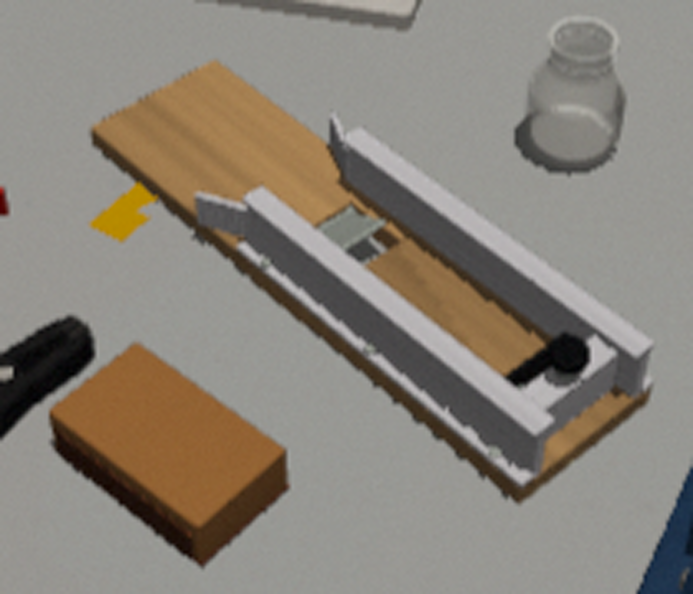

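View pics/side0c.png

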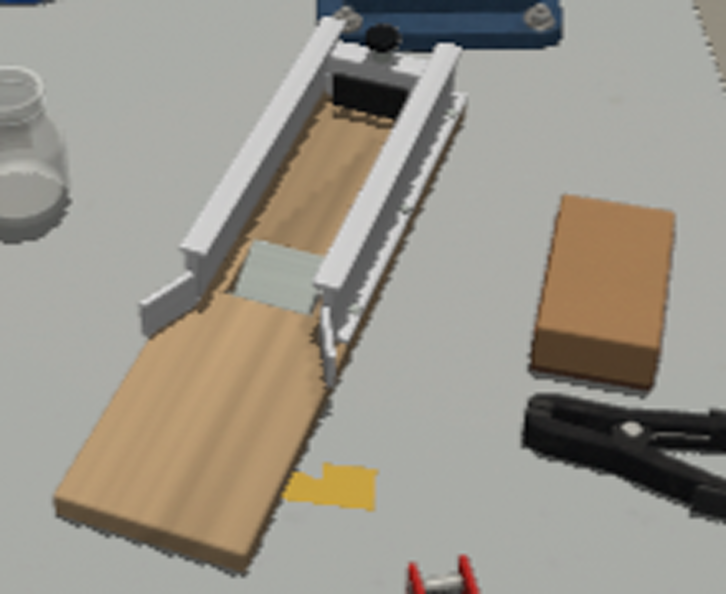

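```bash
python3 - <<'E'
from h import *
I={n:camera_info(n) for n in ['scene','side']}
off={'scene':(220,160),'side':(230,190)}
def px(n,p): return np.array([p[0]/3.3+off[n][0]-.35,p[1]/3.3+off[n][1]-.35])
print('block top z=30')
B={'scene':[(139,343),(52,413),(197,528),(286,456)],'side':[(659,350),(674,211),(563,196),(538,330)]}
for n in B:
    P=np.array([onz(I[n],px(n,p),30) for p in B[n]]);print(n,P[:,:2].round(1).tolist(),'c',P.mean(0).round(1), [np.linalg.norm(P[i]-P[i-1]).round(1) for i in range(4)])
print('board end z=14')
E={'scene':[(93,132),(215,62)],'side':[(245,556),(57,500)]}
for n in E:
    P=np.array([onz(I[n],px(n,p),14) for p in E[n]]);print(n,P[:,:2].round(1).tolist(),P.mean(0).round(1))
    d=P[1]-P[0];print(np.linalg.norm(d),np.degrees(np.arctan2(d[1],d[0])))
print('rail tops z=49.5: near rail outer/inner at mouth; far rail ...')
E={'scene':{'nearrail outer mouth':(247,203),'nearrail outer end':(543,435),'far inner mouth':(347,140),'far outer end':(652,345)},
 'side':{'far(left) outer mouth':(182,248),'left outer end':(330,17),'right inner mouth':(318,280),'right outer mouth':(342,290),'right outer end':(462,47)}}
for n in E:
  for k,p in E[n].items(): print(n,k,onz(I[n],px(n,p),49.5).round(1))
E
```

```text
block top z=30
scene [[425.8, 252.5], [371.1, 237.4], [394.4, 143.9], [447.9, 155.1]] c [409.8 197.2  30. ] [np.float64(99.9), np.float64(56.7), np.float64(96.3), np.float64(54.6)]
side [[369.2, 241.0], [395.0, 143.8], [448.8, 159.8], [423.6, 255.8]] c [409.2 200.1  30. ] [np.float64(56.4), np.float64(100.6), np.float64(56.2), np.float64(99.2)]
board end z=14
scene [[487.0, 419.1], [576.1, 433.7]] [531.6 426.4  14. ]
90.37059431929458 9.315926429356987
side [[486.7, 425.2], [573.9, 438.3]] [530.3 431.8  14. ]
88.17603900772623 8.564129676264217
rail tops z=49.5: near rail outer/inner at mouth; far rail ...
scene nearrail outer mouth [510.5 288.4  49.5]
scene nearrail outer end [541.1  87.9  49.5]
scene far inner mouth [579.5 299.4  49.5]
scene far outer end [616.4 100.5  49.5]
side far(left) outer mouth [588.8 305.   49.5]
side left outer end [614.7 100.3  49.5]
side right inner mouth [521.3 293.4  49.5]
side right outer mouth [508.3 294.   49.5]
side right outer end [537.6  91.   49.5]
```

Call:
play_rows --commands '[[[9.1,-35.2,-33.7,0,62.6],[9.1,-35.2,-33.7,0,62.6],[9.1,-35.2,-33.7,0,62.6],[9.1,-35.2,-33.7,0,62.6],[9.1,-35.2,-33.7,0,62.6],[9.1,-35.2,-33.7,0,62.6],[9.1,-35.2,-33.7,0,62.6],[9.1,-35.2,-33.7,0,62.6],[9.1,-35.2,-33.7,0,62.6],[9.1,-35.2,-33.7,0,62.6]]]'

```text
clock: 1.4
ee_pos: [408.9, 198.7, 227.8]
orientation: [[-0.241, 0.97, -0.0], [0.97, 0.241, 0.0], [0.0, -0.0, -1.0]]
force: [-0.3, -0.1, -0.6]
width: 90.5
```

```bash
python3 - <<'E'
from h import *
o=get_obs();print(o['clock'],o['ee_pos'],o['orientation'].tolist() if hasattr(o['orientation'],'tolist') else o['orientation'],o['force'],o['joint_pos'])
i=camera_info('wrist');np.savez('w1.npz',**i)
print(-np.array(i['R']).T@i['t'])
cv2.imwrite('pics/w1.png',camera('wrist')[:,:,::-1])
E
```

```text
1.4 [408.87363709 198.719014   227.7933175 ] [[-0.2412486951114502, 0.9704632068039714, -0.0004809852130276519], [0.9704632998046834, 0.24124877412183474, 0.00011276931035373283], [0.00022547555956861463, -0.00043957304802058806, -0.9999998779681463]] [-0.31943794 -0.11284061 -0.63157105] [1.83760410e+01 1.46285022e+01 1.00044272e+02 1.63052906e-02
 6.53513429e+01 4.40898342e+00]
[389.93792822 279.17519674 385.1543147 ]
```

View pics/w1.png

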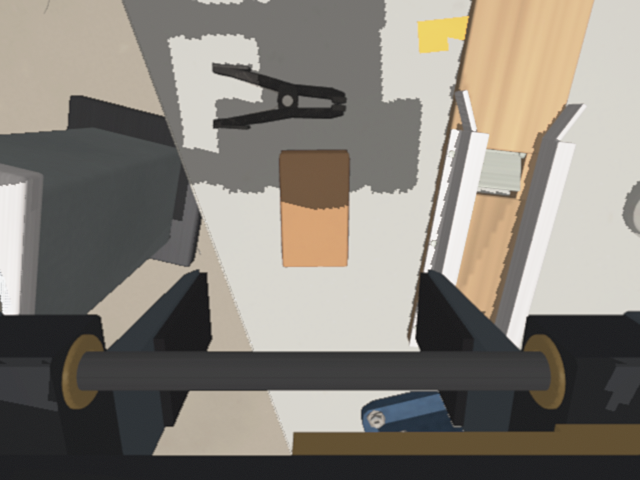

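The wrist view shows the block top at corners (281,150), (349,150), (348,267), (283,267), square to the jaws. The clamp is well above it. The channel is on the right, tapering from (468,130).

```bash
python3 - <<'E'
from h import *
i=dict(np.load('w1.npz'))
im=cv2.imread('pics/w1.png');hsv=cv2.cvtColor(im,cv2.COLOR_BGR2HSV)
m=cv2.inRange(hsv,(8,90,40),(22,255,255));m[:,:250]=0;m[:,380:]=0;m[:140]=0;m[285:]=0
c=max(cv2.findContours(m,0,2)[0],key=cv2.contourArea);r=cv2.minAreaRect(c);print(r,cv2.contourArea(c))
box=cv2.boxPoints(r)
P=np.array([onz(i,p,30) for p in box]);print(P.round(1),P.mean(0))
for k in range(4): d=P[k]-P[k-1];print(np.linalg.norm(d),np.degrees(np.arctan2(d[1],d[0])))
# clamp
m=cv2.inRange(hsv,(0,0,0),(180,255,60));m[:,:205]=0;m[:,360:]=0;m[135:]=0;m[:50]=0
c=max(cv2.findContours(m,0,2)[0],key=cv2.contourArea);print('clamp',cv2.boundingRect(c));
for p in [(346,103),(213,66),(213,126),(250,128)]: print(p,onz(i,p,10).round(0))
b=im[60:340,380:620];cv2.imwrite('pics/w1c.png',cv2.resize(b,None,fx=2.1,fy=2.1,interpolation=cv2.INTER_CUBIC))
# channel points
print('loading edge pts')
for p in [(478,150),(523,152),(518,196),(476,190)]: print('flap',onz(i,p,18).round(1))
E
```

```text
((314.0, 208.0), (68.0, 116.0), 0.0) 7550.0
[[392.8 144.4  30. ]
 [370.7 243.1  30. ]
 [424.8 256.6  30. ]
 [451.4 158.9  30. ]] [409.94237563 200.76564145  30.        ]
60.382637442137366 -166.06374359217128
101.1922357571383 102.63845795581126
55.71925255788359 13.929250751200916
101.1872587820343 -74.72079940883772
clamp (214, 68, 132, 61)
(346, 103) [415. 292.  10.]
(213, 66) [302. 294.  10.]
(213, 126) [310. 247.  10.]
(250, 128) [341. 253.  10.]
loading edge pts
flap [532.8 282.3  18. ]
flap [570.4 289.9  18. ]
flap [580.5 253.5  18. ]
flap [543.1 249.6  18. ]
```

View pics/w1c.png

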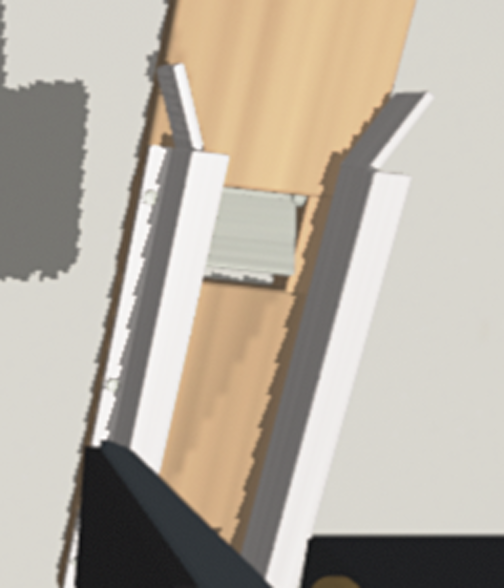

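Call:
play_rows --commands '[[[9.1,0.1,0.1,5,0],[9.1,0.1,0.1,10,0],[9.1,0.1,0.1,15,0],[9.1,0.1,0.1,18,0],[9.1,0.1,0.1,20,0],[9.1,0.1,0.1,20.7,0],[9.1,0.1,0.1,20.7,0],[5,0.1,0.1,20.7,0],[5,0.1,0.1,20.7,0],[5,0.1,0.1,20.7,0]]]' --grip_force 15

```text
clock: 2.7
ee_pos: [410.1, 199.9, 21.3]
orientation: [[-0.242, 0.97, 0.001], [0.97, 0.242, 0.0], [0.0, 0.001, -1.0]]
force: [0.1, -0.8, -0.8]
width: 64.0
```

Call:
play_rows --commands '[[[5,0,0,0,0],[5,0,0,0,0],[5,0,0,-0.3,0],[5,0,0,-3,0],[5,0,0,-7,0],[5,0,0,-10,0],[5,0,0,-10,0]]]'

```text
clock: 3.58
ee_pos: [410.9, 200.2, 122.8]
orientation: [[-0.242, 0.97, 0.004], [0.97, 0.242, 0.001], [0.0, 0.004, -1.0]]
force: [-1.0, -0.4, -1.4]
width: 57.5
```

```bash
python3 - <<'E'
from h import *
i=dict(np.load('w1.npz'))
def p(c): return (c[0]/2.1+380-.25,c[1]/2.1+60-.25)
a=onz(i,p((228,155)),49.5);b=onz(i,p((372,168)),49.5);print(a,b,np.linalg.norm(a-b),(a+b)/2)
a2=onz(i,p((150,520)),49.5);b2=onz(i,p((240,560)),49.5)
for q,r in((a,a2),(b,b2)): d=r-q;print(np.degrees(np.arctan2(d[1],d[0])),np.linalg.norm(d))
o1=onz(i,p((190,152)),49.5);o2=onz(i,p((410,178)),49.5);print('outer mid',o1,o2,(o1+o2)/2)
r=onz(i,p((308,565)),49.5)-o2;print(np.degrees(np.arctan2(r[1],r[0])))
E
```

```text
[523.91614865 295.60424151  49.5       ] [576.73286614 303.93813937  49.5       ] 53.47017392908358 [550.32450739 299.77119044  49.5       ]
-81.8530678787345 146.78881247355432
-86.2741226382346 162.30889092447535
outer mid [510.10132387 293.27228121  49.5       ] [591.71458909 303.96202058  49.5       ] [550.90795648 298.6171509   49.5       ]
-81.32036870521094
```

Call:
play_rows --commands '[[[5,4,5,0,2],[5,9,11,0,4],[5,13.3,16.7,0,6],[5,13.3,16.7,0,6],[5,13.3,16.7,0,6],[5,13.3,16.7,3,6],[5,13.3,16.7,4,6],[5,13.3,16.7,4,6]]]'

```text
clock: 4.58
ee_pos: [539.0, 368.5, 80.2]
orientation: [[-0.139, 0.99, -0.002], [0.99, 0.139, -0.001], [-0.001, -0.002, -1.0]]
force: [0.8, -0.4, -0.2]
width: 58.1
```

```bash
python3 - <<'E'
from h import *
o=get_obs();print(o['clock'],o['ee_pos'],o['orientation'].tolist(),o['force'])
i=camera_info('wrist');np.savez('w2.npz',**i)
cv2.imwrite('pics/w2.png',camera('wrist')[:,:,::-1])
cv2.imwrite('pics/s2.png',camera('side')[:,:,::-1])
im=cv2.imread('pics/s2.png');cv2.imwrite('pics/s2c.png',cv2.resize(im[170:400,180:450],None,fx=2.6,fy=2.6,interpolation=cv2.INTER_CUBIC))
E
```

```text
4.575 [538.95327697 368.51706391  80.18168488] [[-0.1389488548926031, 0.9902977644706947, -0.0018850486409290122], [0.9902992101721071, 0.13894695754533892, -0.0011033228876990945], [-0.0008306964156956686, -0.0020200676320704766, -0.9999976146322684]] [ 0.8164432  -0.38759449 -0.21794115]
```

View pics/w2.png

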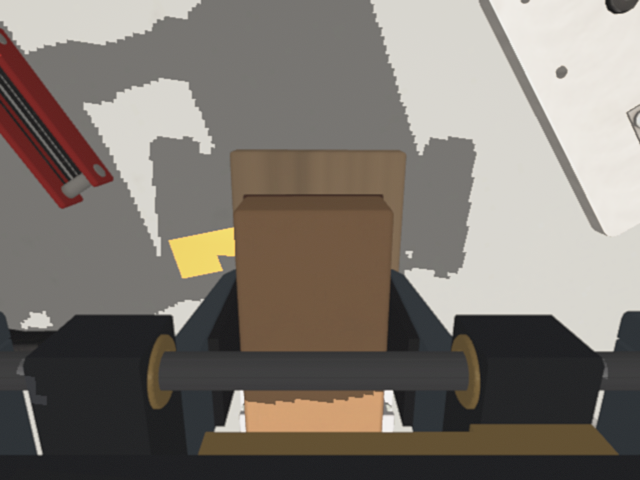

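View pics/s2c.png

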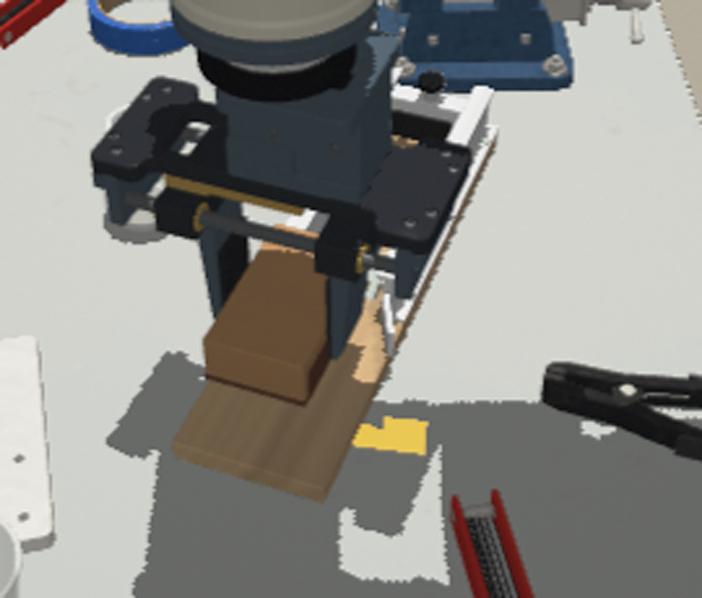

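The wrist view shows the board end at (231,152)–(405,152), parallel to the held block's tail at row 195–208. The block is nearly centred on the board. The side view confirms this.

```bash
python3 - <<'E'
from h import *
i=dict(np.load('w2.npz'));o=get_obs()
T=np.array(o['orientation']);p=o['ee_pos']
for q in [(231,151),(405,151),(233,190),(404,190)]:
    X=onz(i,q,14);print(q,X.round(1),'tool',(T.T@(X-p)).round(1))
zt=p[2]-21.3+30
for q in [(236,208),(391,208),(244,400),(383,400)]:
    X=onz(i,q,zt);print('blk',q,X.round(1),'tool',(T.T@(X-p)).round(1))
s=camera_info('side');print('jar',onz(s,(235,253),3))
s=camera_info('scene');print('jar',onz(s,(393,205),3))
E
```

```text
(231, 151) [488.9 425.2  14. ] tool [ 62.6 -42.7  67.5]
(405, 151) [577.8 437.6  14. ] tool [62.5 47.1 67.6]
(233, 190) [491.7 405.1  14. ] tool [ 42.3 -42.8  67.5]
(404, 190) [581.4 417.6  14. ] tool [42.2 47.8 67.6]
blk (236, 208) [505.9 414.4  90.3] tool [ 49.5 -27.4  -8.7]
blk (391, 208) [560.1 422.   90.3] tool [49.5 27.4 -8.7]
blk (244, 400) [516.  335.   90.3] tool [-30.5 -28.4  -8.7]
blk (383, 400) [572.2 343.   90.3] tool [-30.4  28.3  -8.7]
jar [709.07292941 278.18155364   3.        ]
jar [709.41216494 263.6232671    3.        ]
```

Call:
play_rows --commands '[[[5,0,0.23,1.5,0],[5,0,0.23,3,0],[5,0,0.23,4,0],[5,0,0.23,4.3,0],[5,0,0.23,4.45,0],[5,0,0.23,4.45,0],[5,0,0.23,4.45,0]]]'

```text
clock: 5.55
ee_pos: [542.2, 369.7, 36.8]
orientation: [[-0.139, 0.99, 0.001], [0.99, 0.139, 0.0], [0.0, 0.001, -1.0]]
force: [0.3, 1.1, -2.0]
width: 57.7
```

Call:
play_rows --commands '[[[5,0,0,0.05,0],[5,0,0,0.1,0],[5,0,0,0.1,0]]]'

```text
clock: 5.92
ee_pos: [542.0, 369.6, 35.4]
orientation: [[-0.139, 0.99, -0.0], [0.99, 0.139, -0.0], [-0.0, -0.0, -1.0]]
force: [0.6, -0.6, -0.8]
width: 57.8
```

Call:
play_rows --commands '[[[6.5,0,0,0,0],[9.0,0,0,0,0],[9.0,0,0,0,0],[9.0,0,0,-1,0],[9.0,0,0,-4,0],[9.0,0,0,-8,0],[3,4,0,-8,0],[0,8,0,-8,0],[0,8.2,0,-8,0],[0,8.2,0,-8,0]]]'

```text
clock: 7.18
ee_pos: [530.5, 450.6, 115.7]
orientation: [[-0.14, 0.99, 0.0], [0.99, 0.14, -0.0], [-0.0, -0.0, -1.0]]
force: [-0.2, 0.5, -0.5]
width: 52.6
```

```bash
python3 - <<'E'
from h import *
o=get_obs();print(o['clock'],o['ee_pos'],o['force'],o['width'])
for n in ['side','scene']: 
  cv2.imwrite(f'pics/{n}3.png',camera(n)[:,:,::-1])
a=cv2.imread('pics/side3.png')[170:400,180:420];b=cv2.imread('pics/scene3.png')[130:330,200:440]
cv2.imwrite('pics/s3c.png',cv2.resize(a,None,fx=2.5,fy=2.5,interpolation=cv2.INTER_CUBIC));cv2.imwrite('pics/c3c.png',cv2.resize(b,None,fx=3,fy=3,interpolation=cv2.INTER_CUBIC))
E
```

```text
7.175 [530.46261698 450.57028404 115.68030434] [-0.24624466  0.53392828 -0.52961865] 52.600600791454916
```

View pics/s3c.png

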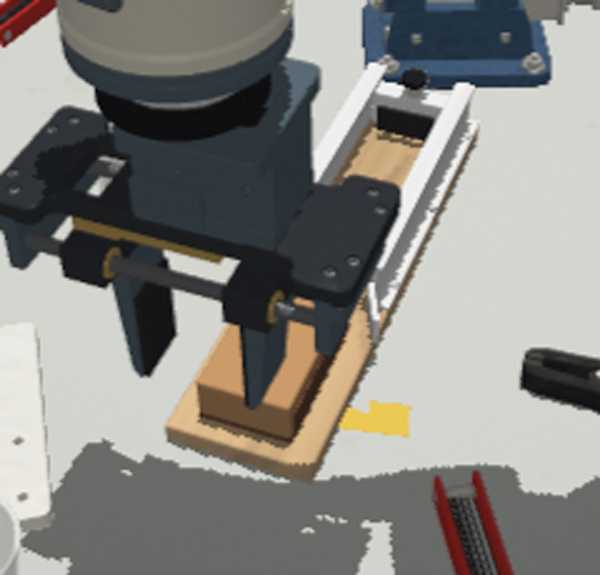

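View pics/c3c.png

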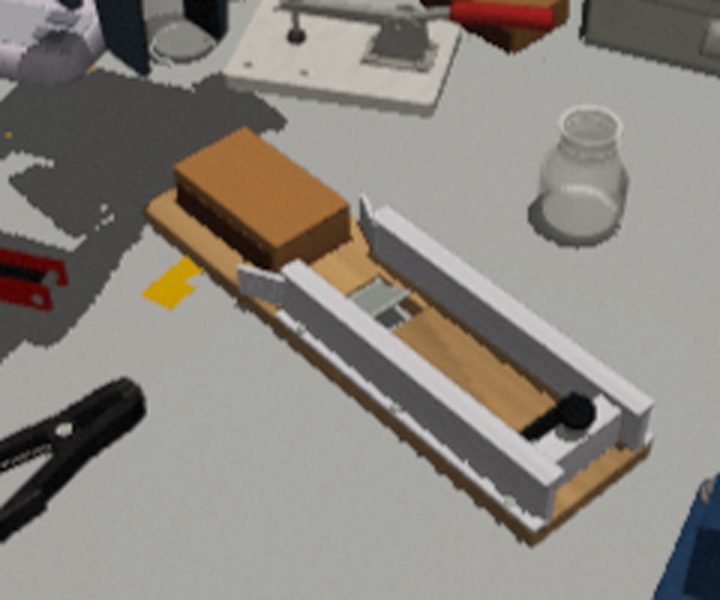

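The block lies straight on the loading board with the guides ahead of it, and all neighbours are untouched. I'll estimate the pad position, then close the fingers and descend behind the tail.

```bash
python3 - <<'E'
from h import *
s=camera_info('side');M=np.array([550.5,298.8]);d=np.array([np.cos(np.radians(-82)),np.sin(np.radians(-82))])
for z,ps in ((14,[(333,110),(405,118)]),(38,[(335,72),(412,88)])):
  for p in ps:
    X=onz(s,(p[0]/3.3+229.65,p[1]/3.3+189.65),z);print(z,X.round(1),'chan x',((X[:2]-M)@d).round(1))
E
```

```text
14 [594.4 134.5  14. ] chan x 168.9
14 [555.9 121.7  14. ] chan x 176.1
38 [595.4 131.1  38. ] chan x 172.3
38 [551.8 124.   38. ] chan x 173.3
```

Call:
play_rows --commands '[[[0,0,0,0,0],[0,0,0,1,0],[0,0,0,3,0],[0,0,0,5,0],[0,0,0,6.5,0],[0,0,0,7.4,0],[0,0,0,7.4,0],[0,0,0,7.4,0]]]' --grip_force 20

```text
clock: 8.28
ee_pos: [530.9, 451.1, 42.0]
orientation: [[-0.139, 0.99, 0.001], [0.99, 0.139, 0.001], [0.0, 0.001, -1.0]]
force: [0.5, 0.7, 0.4]
width: 0.5
```

Call:
play_rows --commands '[[[0,-0.4,0,0,0],[0,-0.8,0,0,0],[0,-1.2,0,0,0],[0,-1.5,0,0,0],[0,-1.8,0,0,0],[0,-2.1,0,0,0],[0,-2.4,0,0,0],[0,-2.8,0,0,0],[0,-3.2,0,0,0],[0,-3.6,0,0,0]]]'

```text
clock: 9.52
ee_pos: [535.6, 414.9, 41.4]
orientation: [[-0.139, 0.99, -0.0], [0.99, 0.139, 0.0], [0.0, -0.0, -1.0]]
force: [-0.7, 0.4, 1.3]
width: 0.3
```

Call:
play_rows --commands '[[[0,-0.4,0,0,0],[0,-0.8,0,0,0],[0,-1.2,0,0,0],[0,-1.6,0,0,0],[0,-2.0,0,0,0],[0,-2.3,0,0,0],[0,-2.6,0,0,0],[0,-2.8,0,0,0]]]'

```text
clock: 10.52
ee_pos: [539.5, 387.6, 41.5]
orientation: [[-0.139, 0.99, 0.0], [0.99, 0.139, 0.0], [0.0, 0.0, -1.0]]
force: [-1.5, 4.2, 0.2]
width: 0.5
```

```bash
python3 - <<'E'
from h import *
o=get_obs();print(o['clock'],o['ee_pos'],o['force'],o['width'])
for n in ['scene']: 
  cv2.imwrite(f'pics/{n}4.png',camera(n)[:,:,::-1])
b=cv2.imread('pics/scene4.png')[130:330,200:440]
cv2.imwrite('pics/c4c.png',cv2.resize(b,None,fx=3,fy=3,interpolation=cv2.INTER_CUBIC))
E
```

```text
10.525 [539.53470871 387.56036223  41.45593514] [-1.51829767  4.15308465  0.16581727] 0.5007834772587012
```

View pics/c4c.png

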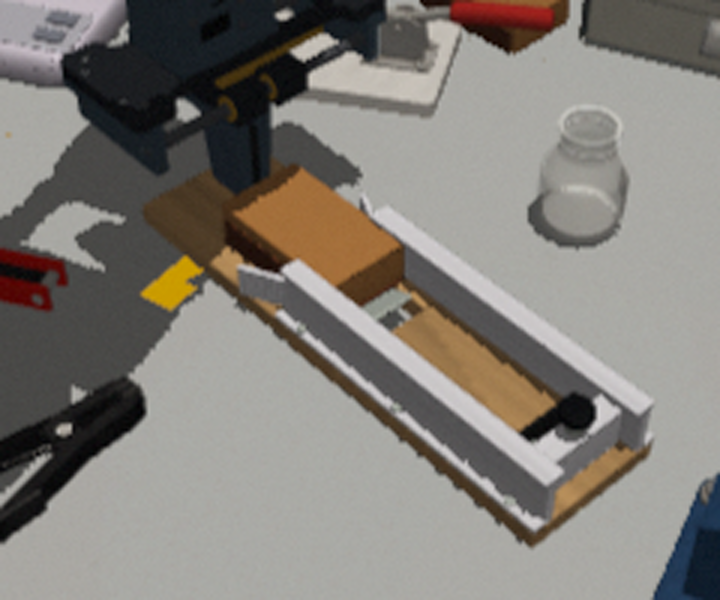

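The nose is on the flap with a resisting force of about 4.4 N, as expected, and the block is straight in the mouth. Continuing.

Call:
play_rows --commands '[[[0,-0.3,0,0,0],[0,-0.6,0,0,0],[0,-0.9,0,0,0],[0,-1.2,0,0,0],[0,-1.5,0,0,0],[0,-1.8,0,0,0]]]'

```text
clock: 11.32
ee_pos: [542.0, 369.3, 41.4]
orientation: [[-0.139, 0.99, -0.0], [0.99, 0.139, -0.0], [-0.0, -0.0, -1.0]]
force: [-0.6, 2.9, -1.2]
width: 0.2
```

Call:
play_rows --commands '[[[0,-0.3,0,0,0],[0,-0.6,0,0,0],[0,-0.9,0,0,0],[0,-1.2,0,0,0],[0,-1.5,0,0,0],[0,-1.8,0,0,0]]]'

```text
clock: 12.08
ee_pos: [544.5, 351.6, 41.4]
orientation: [[-0.139, 0.99, 0.0], [0.99, 0.139, -0.0], [-0.0, 0.0, -1.0]]
force: [-0.3, 2.1, 1.0]
width: 0.3
```

Call:
play_rows --commands '[[[0,-0.3,0,0,0],[0,-0.6,0,0,0],[0,-0.9,0,0,0],[0,-1.2,0,0,0],[0,-1.5,0,0,0],[0,-1.8,0,0,0],[0,-2.1,0,0,0],[0,-2.4,0,0,0]]]'

```text
clock: 13.08
ee_pos: [547.9, 327.8, 41.4]
orientation: [[-0.139, 0.99, 0.0], [0.99, 0.139, -0.0], [-0.0, 0.0, -1.0]]
force: [-0.3, 2.3, 1.2]
width: -0.0
```

Call:
play_rows --commands '[[[0,-0.3,0,0,0],[0,-0.6,0,0,0],[0,-0.9,0,0,0],[0,-1.2,0,0,0],[0,-1.5,0,0,0],[0,-1.8,0,0,0],[0,-2.1,0,0,0],[0,-2.4,0,0,0],[0,-2.7,0,0,0]]]'

```text
clock: 14.2
ee_pos: [551.6, 301.1, 41.4]
orientation: [[-0.139, 0.99, 0.0], [0.99, 0.139, -0.0], [-0.0, 0.0, -1.0]]
force: [-0.7, 1.5, 1.7]
width: 0.2
```

Call:
play_rows --commands '[[[0,-0.3,0,0,0],[0,-0.6,0,0,0],[0,-0.9,0,0,0],[0,-1.2,0,0,0],[0,-1.5,0,0,0],[0,-1.8,0,0,0],[0,-2.0,0,0,0],[0,-2.2,0,0,0],[0,-2.3,0,0,0],[0,-2.3,0,0,0]]]'

```text
clock: 15.45
ee_pos: [554.8, 278.4, 41.4]
orientation: [[-0.139, 0.99, -0.0], [0.99, 0.139, -0.0], [-0.0, -0.0, -1.0]]
force: [0.1, 1.1, 0.8]
width: 0.5
```

```bash
python3 - <<'E'
from h import *
o=get_obs();print(o['clock'],o['ee_pos'],o['force'],o['width'])
for n in ['scene','side']: 
  cv2.imwrite(f'pics/{n}5.png',camera(n)[:,:,::-1])
b=cv2.imread('pics/scene5.png')[130:330,200:440]
cv2.imwrite('pics/c5c.png',cv2.resize(b,None,fx=3,fy=3,interpolation=cv2.INTER_CUBIC))
a=cv2.imread('pics/side5.png')[170:400,180:420]
cv2.imwrite('pics/s5c.png',cv2.resize(a,None,fx=2.5,fy=2.5,interpolation=cv2.INTER_CUBIC))
E
```

```text
15.45 [554.81019392 278.38996338  41.3853123 ] [0.08858162 1.10658315 0.78010721] 0.5038436431595892
```

View pics/c5c.png

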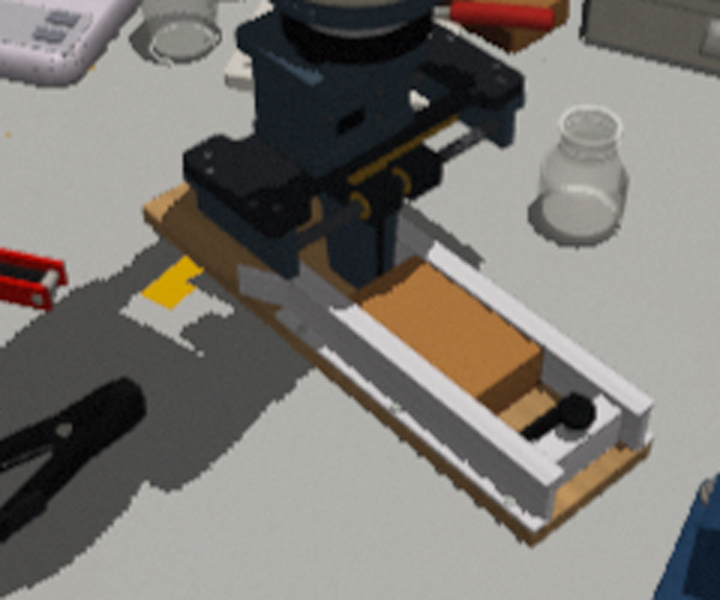

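View pics/s5c.png

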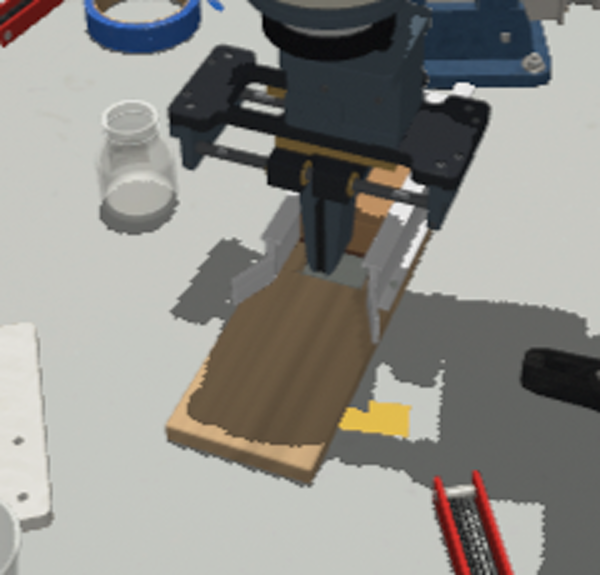

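The scene shows the block between the rails with the pad still ahead. The side view shows the fingers centred over the flap area. I'll advance carefully from here.

Call:
play_rows --commands '[[[0,-0.2,0,0,0],[0,-0.4,0,0,0],[0,-0.6,0,0,0],[0,-0.8,0,0,0],[0,-1.0,0,0,0],[0,-1.2,0,0,0],[0,-1.4,0,0,0],[0,-1.4,0,0,0]]]'

```text
clock: 16.55
ee_pos: [556.8, 264.4, 41.4]
orientation: [[-0.139, 0.99, -0.0], [0.99, 0.139, -0.0], [-0.0, -0.0, -1.0]]
force: [-1.3, 0.4, 0.3]
width: 0.7
```

Call:
play_rows --commands '[[[0,-0.1,0,0,0],[0,-0.2,0,0,0],[0,-0.3,0,0,0],[0,-0.3,0,0,0]]]'

```text
clock: 17.05
ee_pos: [557.2, 261.6, 41.4]
orientation: [[-0.139, 0.99, -0.0], [0.99, 0.139, -0.0], [-0.0, -0.0, -1.0]]
force: [0.6, -0.5, -0.7]
width: 0.4
```

Call:
play_rows --commands '[[[0,-0.1,0,0,0],[0,-0.2,0,0,0],[0,-0.3,0,0,0],[0,-0.3,0,0,0]]]'

```text
clock: 17.55
ee_pos: [557.6, 258.6, 41.4]
orientation: [[-0.139, 0.99, -0.0], [0.99, 0.139, -0.0], [-0.0, -0.0, -1.0]]
force: [0.1, 0.2, -0.6]
width: 0.5
```

Call:
play_rows --commands '[[[0,-0.1,0,0,0],[0,-0.2,0,0,0],[0,-0.2,0,0,0]]]'

```text
clock: 17.92
ee_pos: [557.9, 256.6, 41.4]
orientation: [[-0.139, 0.99, -0.0], [0.99, 0.139, -0.0], [-0.0, -0.0, -1.0]]
force: [-1.3, 0.2, -0.3]
width: 0.5
```

Call:
play_rows --commands '[[[0,-0.1,0,0,0],[0,-0.2,0,0,0],[0,-0.2,0,0,0]]]'

```text
clock: 18.3
ee_pos: [558.2, 254.6, 41.4]
orientation: [[-0.139, 0.99, -0.0], [0.99, 0.139, -0.0], [-0.0, -0.0, -1.0]]
force: [0.2, 0.7, -0.7]
width: 0.6
```

```bash
python3 - <<'E'
from h import *
o=get_obs();print(o['clock'],o['ee_pos'],o['force'],o['width'])
for n in ['scene','side']: 
  cv2.imwrite(f'pics/{n}6.png',camera(n)[:,:,::-1])
b=cv2.imread('pics/scene6.png')[180:320,300:430]
cv2.imwrite('pics/c6c.png',cv2.resize(b,None,fx=4,fy=4,interpolation=cv2.INTER_CUBIC))
E
```

```text
18.3 [558.17238958 254.63058149  41.41945953] [ 0.17664443  0.72215324 -0.69549721] 0.5810698573749107
```

View pics/c6c.png

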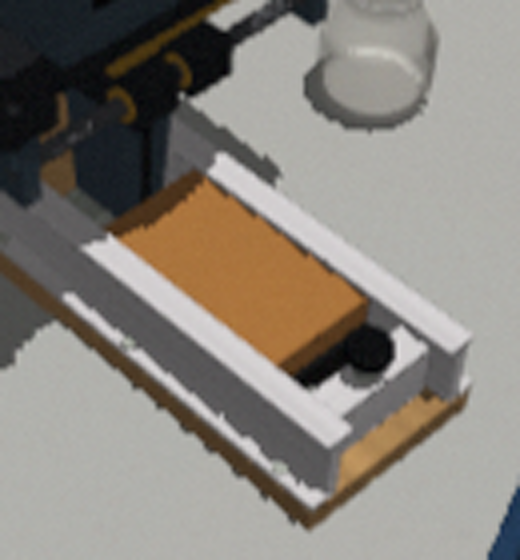

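The block's nose is now only a few mm from the black pad at crop (300,378). Continuing in 2 mm steps, and finer after that.

Call:
play_rows --commands '[[[0,-0.1,0,0,0],[0,-0.2,0,0,0],[0,-0.2,0,0,0]]]'

```text
clock: 18.77
ee_pos: [558.4, 252.7, 41.4]
orientation: [[-0.139, 0.99, -0.0], [0.99, 0.139, -0.0], [-0.0, -0.0, -1.0]]
force: [0.0, 0.8, 0.2]
width: 0.8
```

Call:
play_rows --commands '[[[0,-0.1,0,0,0],[0,-0.2,0,0,0],[0,-0.2,0,0,0]]]'

```text
clock: 19.15
ee_pos: [558.7, 250.7, 41.4]
orientation: [[-0.139, 0.99, 0.0], [0.99, 0.139, -0.0], [-0.0, 0.0, -1.0]]
force: [-0.7, 0.2, -0.2]
width: 0.2
```

Call:
play_rows --commands '[[[0,-0.1,0,0,0],[0,-0.2,0,0,0],[0,-0.2,0,0,0]]]'

```text
clock: 19.52
ee_pos: [559.1, 248.9, 41.5]
orientation: [[-0.139, 0.99, 0.0], [0.99, 0.139, 0.0], [0.0, 0.0, -1.0]]
force: [0.2, 4.0, -0.0]
width: 0.6
```

Contact: force rose to 4.0 N. Now 1 mm steps.

Call:
play_rows --commands '[[[0,-0.05,0,0,0],[0,-0.1,0,0,0],[0,-0.1,0,0,0]]]'

```text
clock: 19.9
ee_pos: [559.2, 247.9, 41.5]
orientation: [[-0.139, 0.99, 0.0], [0.99, 0.139, 0.0], [0.0, 0.0, -1.0]]
force: [-0.2, 5.2, -0.3]
width: 0.5
```

Call:
play_rows --commands '[[[0,-0.05,0,0,0],[0,-0.1,0,0,0],[0,-0.1,0,0,0]]]'

```text
clock: 20.27
ee_pos: [559.3, 247.0, 41.4]
orientation: [[-0.139, 0.99, 0.0], [0.99, 0.139, 0.0], [0.0, 0.0, -1.0]]
force: [0.8, 6.1, 0.8]
width: 0.4
```

Call:
play_rows --commands '[[[0,-0.05,0,0,0],[0,-0.1,0,0,0],[0,-0.1,0,0,0]]]'

```text
clock: 20.65
ee_pos: [559.5, 246.0, 41.5]
orientation: [[-0.139, 0.99, 0.0], [0.99, 0.139, 0.0], [0.0, 0.0, -1.0]]
force: [0.2, 5.9, -0.5]
width: 0.6
```

Call:
play_rows --commands '[[[0,-0.05,0,0,0],[0,-0.1,0,0,0],[0,-0.1,0,0,0]]]'

```text
clock: 21.02
ee_pos: [559.7, 245.1, 41.5]
orientation: [[-0.139, 0.99, 0.0], [0.99, 0.139, 0.0], [0.0, 0.0, -1.0]]
force: [0.1, 6.3, -0.0]
width: 0.7
```

Call:
play_rows --commands '[[[0,0,0,0,0],[0,0,0,0,0]]]'

```text
clock: 21.28
ee_pos: [559.7, 245.1, 41.5]
orientation: [[-0.139, 0.99, 0.0], [0.99, 0.139, 0.0], [0.0, 0.0, -1.0]]
force: [-0.2, 6.2, -0.2]
width: 0.7
```

Call:
play_rows --commands '[[[0,0,0,0,0],[0,0,0,0,0]]]'

```text
clock: 21.52
ee_pos: [559.6, 245.1, 41.5]
orientation: [[-0.139, 0.99, 0.0], [0.99, 0.139, 0.0], [0.0, 0.0, -1.0]]
force: [-0.1, 7.1, -0.0]
width: 0.7
```

Call:
play_rows --commands '[[[0,-0.03,0,0,0],[0,-0.06,0,0,0],[0,-0.06,0,0,0]]]'

```text
clock: 21.9
ee_pos: [559.7, 244.6, 41.5]
orientation: [[-0.139, 0.99, 0.0], [0.99, 0.139, 0.0], [0.0, 0.0, -1.0]]
force: [-0.2, 6.9, 0.1]
width: 0.6
```

Call:
play_rows --commands '[[[0,0,0,0,0],[0,0,0,0,0]]]'

```text
clock: 22.15
ee_pos: [559.7, 244.6, 41.5]
orientation: [[-0.139, 0.99, 0.0], [0.99, 0.139, 0.0], [0.0, 0.0, -1.0]]
force: [-0.7, 7.5, 0.4]
width: 0.6
```

Call:
play_rows --commands '[[[0,0,0,0,0],[0,0,0,0,0]]]'

```text
clock: 22.4
ee_pos: [559.7, 244.6, 41.5]
orientation: [[-0.139, 0.99, 0.0], [0.99, 0.139, 0.0], [0.0, 0.0, -1.0]]
force: [-0.9, 7.8, -0.3]
width: 0.2
```

Call:
play_rows --commands '[[[0,0,0,0,0],[0,0,0,0,0]]]'

```text
clock: 22.65
ee_pos: [559.8, 244.6, 41.5]
orientation: [[-0.139, 0.99, 0.0], [0.99, 0.139, 0.001], [0.0, 0.0, -1.0]]
force: [0.4, 8.1, 0.9]
width: 0.8
```

Averaging the readings gives about 7.5 N, held for 0.75 s. Now I'll retract slowly and lift off.

Call:
play_rows --commands '[[[0,0.1,0,0,0],[0,0.2,0,0,0],[0,0.3,0,0,0],[0,0.4,0,0,0],[0,0.5,0,0,0],[0,0.6,0,0,0],[0,0.8,0,0,0],[0,1.2,0,0,0],[0,1.6,0,0,0],[0,1.6,0,0,0]]]'

```text
clock: 23.9
ee_pos: [557.3, 260.4, 41.4]
orientation: [[-0.14, 0.99, 0.0], [0.99, 0.14, -0.0], [-0.0, 0.0, -1.0]]
force: [0.4, -0.1, -0.6]
width: 0.6
```

Call:
play_rows --commands '[[[0,0,0,-1,0],[0,0,0,-3,0],[0,0,0,-7,0],[0,0,0,-12,0],[0,0,0,-17,0],[0,4,0,-20,0],[0,9,0,-20,0],[0,14,0,-20,0],[0,14,0,-20,0],[0,14,0,-20,0]]]'

```text
clock: 25.15
ee_pos: [537.8, 398.4, 241.7]
orientation: [[-0.14, 0.99, 0.0], [0.99, 0.14, -0.0], [-0.0, 0.0, -1.0]]
force: [-0.3, 0.1, 0.1]
width: 0.5
```

```bash
python3 - <<'E'
from h import *
o=get_obs();print(o['clock'],o['ee_pos'],o['force'],o['width'])
for n in ['scene','side','wrist']: 
  cv2.imwrite(f'pics/{n}7.png',camera(n)[:,:,::-1])
b=cv2.imread('pics/scene7.png')[160:330,220:430]
cv2.imwrite('pics/c7c.png',cv2.resize(b,None,fx=3.5,fy=3.5,interpolation=cv2.INTER_CUBIC))
a=cv2.imread('pics/side7.png')[170:370,230:480]
cv2.imwrite('pics/s7c.png',cv2.resize(a,None,fx=3,fy=3,interpolation=cv2.INTER_CUBIC))
E
```

```text
25.15 [537.79622912 398.37448454 241.74612753] [-0.25195227  0.12313626  0.07062818] 0.49750955911666206
```

View pics/c7c.png

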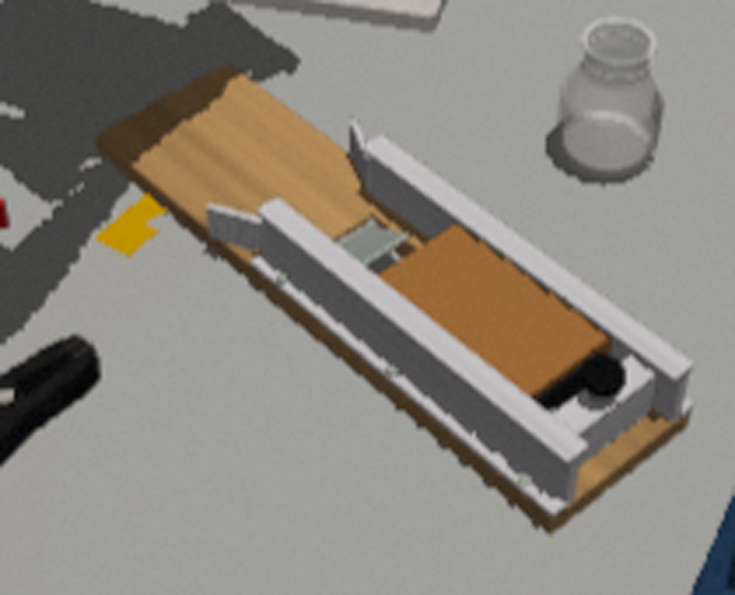

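View pics/s7c.png

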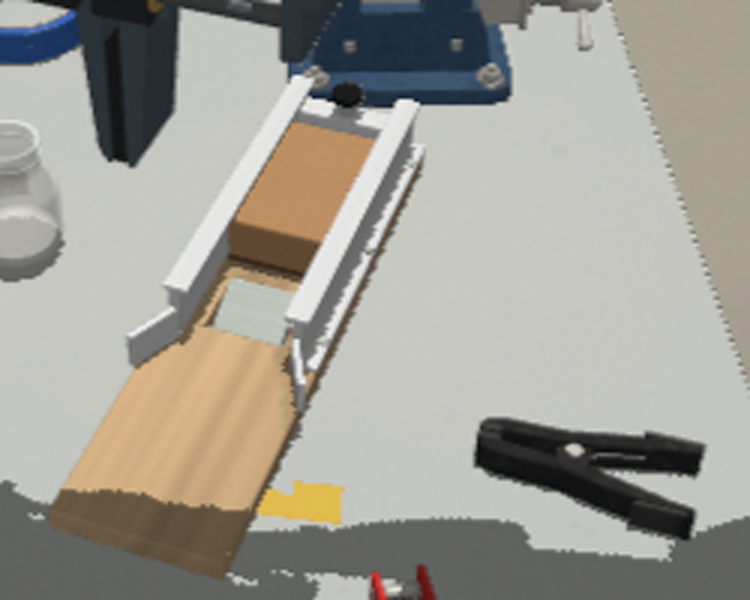

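View pics/wrist7.png

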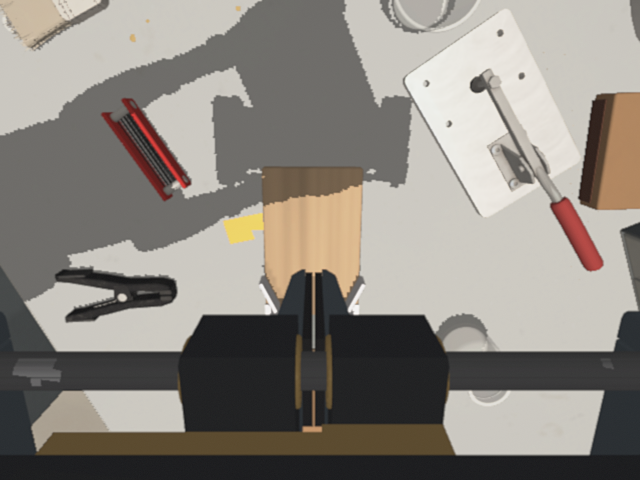

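The block sits in the channel against the pad. The flap is raised behind its tail (scene crop ~(372,240), side crop ~(255,308)), and the jar, clamp and hex keys are where they were. The robot is clear, so I'm handing in.

```bash
python3 -c "
from rig import *
print(job_done(),get_obs()['clock'])"
```

```text
the job is handed in; nothing more can be done
the job is handed in; nothing more can be done
```

I picked up the near cork block, laid it on the loading board and pushed it with closed fingers over the flap until it met the spring pad. I then pushed the pad in by feel, held it for about 0.75 s, backed off slowly and lifted clear. I handed in at about 25 s.

**Forces:** The flap took about 4.4 N at the readings I took, against the 25 N ramming limit. At the hold I read 6.9 to 8.1 N, averaging about 7.6 N with noise of roughly ±0.7 N. That is about 5 mm of pad travel by force.

**Disagreement:** Judging by position from first contact, the travel was about 5 to 6 mm, slightly more than the force suggests. Both are below the 7.2 mm limit. I could not measure the pad's travel directly.

**Last pictures:** The block lies straight in the channel near the pad, and the flap looks raised behind its tail. The jar, clamp and hex keys look unmoved, though I judged that by eye and did not measure their positions. The robot is clear of everything.

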